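# Pack a pencil box, count it and print its label

### The arm

A 6-joint arm with a two-finger parallel gripper is mounted at the origin on the work surface. World frame = base frame: x ahead of the robot, y to its left, z up, the work surface at z = 0. Lengths are in m, angles in rad, forces in N, time in s.
With the tool pointing down it reaches from about 0.3 to 0.875 m from the base axis. Payload 4.2 kg.
Tool frame: the origin (TCP) lies at the very end of the fingers, on their centre line; the grasp point (between the pads) lies 19 mm behind it; z points along the fingers, y is the line along which they close (so a half turn about z gives the same grasp; the last joint's range is limited). The gripper opens to 85 mm and grips with 20 to 120 N. Pads are 22 mm wide; open, the fingers measure 114 mm over their backs; the gripper's body (76 mm by 85 mm) begins 54 mm behind the grasp point. The pads swing forward as they close: fully open they stand 13 mm farther back than shut.
Start: joints at [-0.02, 0.32, 1.565, -0, 1.257, -0.02], TCP at [0.575, 0, 0.231] pointing down, gripper open.
Joint ranges: [-3.11, 3.11], [-0.84, 2.01], [0.21, 2.61], [-1.34, 4.49], [0.05, 2.63], [-2.56, 2.56]. Speed limits (rad/s): [2.57, 2.57, 3.14, 3.14, 3.14, 3.14].

### API

Orientations are given as a 3x3 rotation matrix whose columns are the frame's x, y, z axes.
In Python, from cell import bot, effector, monitor, viewer, job gives the robot as it stands. Calls block until the motion is done:
- bot.goto(position, orientation): joint-space move of the TCP to a pose.
- bot.move_linear(position, orientation=None, feed=0.15): straight line of the TCP; orientation=None keeps the orientation; feed is the mean speed in m/s.
- bot.move_joints(angles): joint-space move.
- effector.command_gripper(opening, grasp_force=None): opening from 0.0 (shut) to 1.0 (fully open); grasp_force is the grip in N (None keeps the last); returns when the fingers have stopped.
- bot.hold(seconds).
- bot.ik(position, orientation): joint angles nearest the present ones, or None.
- monitor.get_state(): the state.
- viewer.get_image(name): name is "scene" or "side" or "wrist"; returns a dict with "frame" (384x512x3 uint8, red, green, blue), "camera_matrix" (3x3 intrinsics, pixels), "R" (3x3) and "t" (3): a world point X has camera coordinates R X + t; the wrist camera has in their place "hand_eye" (4x4, takes a point from camera to tool coordinates, whose origin is the TCP and whose axes are the flange's). Camera axes: x right, y down, z forward; pixel columns grow to the right and rows downward; lengths in m; the calibration is good to about 2 mm. The wrist camera is an equidistant fisheye: a pixel r from the principal point sees the ray r / f radians off the axis. A picture is of the moment at which its call begins: read the wrist's pose just before it. There is no depth.
A pose or a line that the arm cannot do raises bot.MotionError and nothing moves.
- job.sign_off(): hands the job in; it is judged then, once.
The state is a dict: "time_s": time; "q": joint angles; "qvel": joint speeds; "joint_torque": joint torques, N m; "position": TCP position; "tool_rot": TCP orientation; "wrist_force": force on the tool from outside, world axes, zero at the start; "ft_torque": the same for the moment, N m; "grip_width": opening from 0.0 (shut) to 1.0 (fully open); "finger_force": force on a finger pad.
Only numpy, scipy, OpenCV 4.12 (cv2) and the standard library are available. Lean on these libraries where they do the work, as an engineer would, in place of code of your own. Each camera call takes 0.05 s, during which the arm holds its last target. There are 200 camera calls.

### The job

Finish this order: lay the wooden pencil box with the blue lid flat in the empty carton, lid up and straight along the carton's long side, without dropping it. Then count it by swinging the red-tipped lever of the tally counter all the way to its stop and letting it spring back, and after that press the green button of the label printer fully down and let go. Leave the packed carton and everything else on the bench as it is.

Things in the scene. Friction and masses are not known exactly. Their poses are not given: they have to be found in the camera images.
- case: Closed wooden pencil box, pale wood with a blue lid, 150 x 52 x 36 mm (long along its x, 52 along its y, 36 high), about 0.16 kg. Origin at the centre of its underside, z up through the lid. Lies loose on the bench.
- carton: The EMPTY open cardboard mailer, fixed to the bench: outside 158 (its x) x 198 (its y, the long side) x 45 mm high, walls and floor 4 mm, so inside 150 x 190 mm with the inner floor 4 mm above the origin. Origin at the centre of its underside. Its lid lies open on its +x side, rising outwards from the rim at 35 degrees to about 135 mm above the bench, 210 mm from the centre.
- carton_full: The packed carton: same make, size and axes as carton, but a pencil box with a red lid already lies in it. To be left alone.
- packed_case: Pencil box with a red lid, same size as case, lying in carton_full. To be left alone.
- counter_pivot (a point): Tally counter (grey box 100 x 100 mm, 40 mm high, four white number windows on top, fixed to the bench): point on the vertical turning axis of its lever, 43.5 mm above the bench. Axes are the counter's (x away from the robot at yaw 0); the box's centre is 12 mm along +x from here. At rest the lever points 150 degrees counterclockwise from this x axis.
- lever_peg (a point): Centre of the upright red peg at the end of the counter's steel lever, 90 mm from the pivot axis: peg 18 mm in diameter, free height 46 mm, from the top of the lever arm (51.5 mm above the bench) to 97.5 mm; this point is at 74.5 mm. It moves with the lever.
- lever (a joint): Angle of the counter's lever, rad: 0 at rest, grows counterclockwise seen from above about the pivot axis, firm stop at 1.05. A spring brings it back to 0 when let go; pushing at the peg takes about 2 N at rest and 4.5 N at the stop.
- print_button (a joint): Travel of the printer's green button, m: 0 up, 0.008 fully down (5 N); springs back.
- print_button_top (a point): Centre of the top face of the round green button, 36 mm in diameter, on top of the label printer (grey box 140 x 110 mm, 75 mm high, fixed; the button is 36 mm from its centre towards the printer's front, -x). Pressed straight down; moves with the button. Axes are the printer's.
- disc_stack: Bystander: glued stack of wooden discs, 42 mm diameter, 54 mm high. Origin under its centre.
- glue: Bystander: white glue bottle, 54 mm diameter, 130 mm high, upright. Origin under its centre.
- screwdriver: Bystander: yellow-handled screwdriver, 190 mm long, lying along its x to the left of the pencil box.
- tape_roll: Bystander: orange roll of tape, 96 mm diameter, 25 mm high, lying flat. Origin under its centre.
- mug: Bystander: blue mug, 80 mm diameter, 90 mm high. Origin under its centre.

How it is judged:
On the way, in this order (a step that is already met when the one before it is completed fails the run):
1. the blue-lidded pencil box lies flat, lid up and along the carton's long side, on the floor of the empty carton, let go (x of case in the frame of carton between -0.055 and 0.055 m and y of case in the frame of carton between -0.035 and 0.035 m and z of case in the frame of carton below 0.01 m and angle between case's own z axis and vertical below 0.1 rad and angle between the x axis of case and the y axis of carton, either way round below 0.25 rad and linear speed of case below 0.03 m/s and contact force between the fingers and case below 0.1 N), for 0.3 s.
2. then the counter's lever is swung to its stop (value of joint lever above 0.99 rad), for 0.1 s.
3. the lever is let go and has sprung back to rest (value of joint lever below 0.08 rad and contact force between the fingers and lever below 0.1 N), for 0.1 s.
4. then the printer's green button is pressed fully down (value of joint print_button above 0.0068 m), for 0.05 s.
At the end, for the whole second after the job is handed in: Blue-lidded box rests released in the empty carton: within 55 mm (carton x) and 35 mm (y) of its centre, under 10 mm above its origin, upright within 0.1 rad, along the long side within 0.25 rad; lever within 0.08 rad of rest; green button within 1.5 mm of up (all of step 1 and value of joint lever below 0.08 rad and value of joint print_button below 0.0015 m); the robot touches nothing.
It fails at once if the pencil box falls: faster than 0.8 m/s while not held (a drop of over 3 cm) (linear speed of case above 0.8 m/s and contact force between the fingers and case below 0.1 N).
It fails at once if the red-lidded box or a bystander is displaced by more than 30 mm (distance of any of packed_case, disc_stack, glue, screwdriver, tape_roll, mug from where it was at the start of the episode above 0.03 m).
It also fails if it takes over 66 s, if anything falls off the work surface, if the arm or the gripper's body presses on something with over 40 N, if the wrist force passes 120 N, or if a joint passes its speed limit or range.

## Working session

There is one attempt and no reset: what is moved stays moved. The work goes in short steps, each a Python script; the robot and the scene stay as the last script left them, time stands still between calls to the robot, and variables do not carry over. Pictures are saved under pics/ and viewed, at most 10 in all, crops included, and the job is handed in when it is done.

```bash
mkdir -p pics; ls
python3 - <<'E'
from cell import viewer,monitor
import cv2,pickle
d={}
s=monitor.get_state();print(s['time_s'],s['position'],s['tool_rot'])
for n in("scene","side","wrist"):
    i=viewer.get_image(n);d[n]=i;cv2.imwrite(f'pics/{n}0.png',i['frame'][:,:,::-1])
    print(n,{k:v for k,v in i.items() if k!='frame'})
d['state']=s
pickle.dump(d,open('v0.pkl','wb'))
E
```

```text
pics
0.0 [5.74529203e-01 6.43882804e-06 2.30485378e-01] [[ 7.73613522e-06  9.99998451e-01 -1.75998379e-03]
 [ 9.99999999e-01 -7.68118051e-06  3.12313094e-05]
 [ 3.12177423e-05 -1.75998403e-03 -9.99998451e-01]]
scene {'camera_matrix': array([[380.18872424,   0.        , 253.49565166],
       [  0.        , 380.18872424, 189.13179574],
       [  0.        ,   0.        ,   1.        ]]), 'R': array([[-0.3506115 ,  0.93637453, -0.01656262],
       [ 0.73691574,  0.26492681, -0.62190753],
       [-0.57795049, -0.23025318, -0.78291552]]), 't': array([ 0.19549179, -0.38052896,  1.3944071 ])}
side {'camera_matrix': array([[410.83731769,   0.        , 255.84307777],
       [  0.        , 410.83731769, 191.98187786],
       [  0.        ,   0.        ,   1.        ]]), 'R': array([[ 0.73412727, -0.6786876 , -0.02098316],
       [-0.45494896, -0.46870188, -0.75719218],
       [ 0.50406209,  0.5654217 , -0.65285505]]), 't': array([-0.3886266 ,  0.33643994,  0.92726173])}
wrist {'camera_matrix': array([[297.31863964,   0.        , 256.24377708],
       [  0.        , 297.31863964, 189.656034  ],
       [  0.        ,   0.        ,   1.        ]]), 'hand_eye': array([[ 7.81619666e-04, -9.48924398e-01, -3.15502576e-01,
         8.25382758e-02],
       [ 9.99999401e-01,  9.83439177e-04, -4.80472247e-04,
        -5.91536988e-04],
       [ 7.66209431e-04, -3.15502012e-01,  9.48924598e-01,
        -1.40515404e-01],
       [ 0.00000000e+00,  0.00000000e+00,  0.00000000e+00,
         1.00000000e+00]])}
```

View pics/scene0.png

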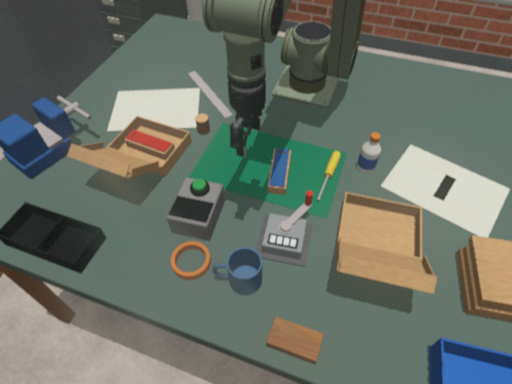

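View pics/side0.png

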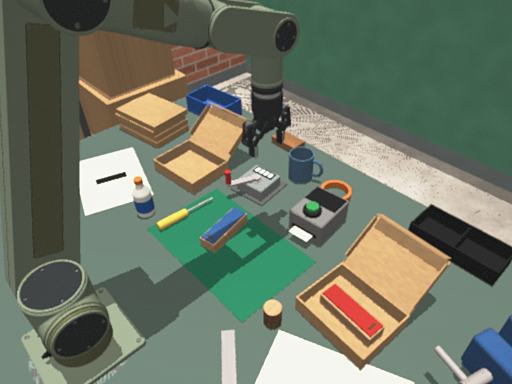

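The scene view shows the blue-lidded box at (281,170), the red peg at (309,197), the counter at (287,238), the green button at (200,186), and the empty carton at (380,240) with its lid towards the bottom. The glue bottle is at (370,155) and the screwdriver at (330,172). In the side view the box is at (224,229), the peg at (227,177), the button at (312,208) and the carton at (195,165).

```bash
cat > h.py <<'E'
import numpy as np,cv2
def ray(im,u,v):
    d=np.linalg.inv(im['camera_matrix'])@[u,v,1];return -im['R'].T@im['t'],im['R'].T@d
def onplane(im,uv,z):
    o,d=ray(im,*uv);return o+d*(z-o[2])/d[2]
def tri(a,ua,b,ub):
    o,d=ray(a,*ua);p,e=ray(b,*ub)
    s,t=np.linalg.lstsq(np.c_[d,-e],p-o,rcond=None)[0]
    x,y=o+s*d,p+t*e;return (x+y)/2,np.linalg.norm(x-y)
def proj(im,X):
    c=im['R']@X+im['t'];c=im['camera_matrix']@c;return c[:2]/c[2]
def blob(im,lo,hi,box):
    "contour of the largest colour blob; HSV limits, box u0,v0,u1,v1"
    h=cv2.cvtColor(im['frame'],cv2.COLOR_RGB2HSV);m=cv2.inRange(h,lo,hi)
    k=np.zeros_like(m);k[box[1]:box[3],box[0]:box[2]]=255
    c,_=cv2.findContours(m&k,cv2.RETR_EXTERNAL,cv2.CHAIN_APPROX_NONE)
    c=max(c,key=cv2.contourArea);M=cv2.moments(c);return c,(M['m10']/M['m00'],M['m01']/M['m00'])
def rot(yaw): # tool down, tool y (closing line) at yaw
    y=np.array([np.cos(yaw),np.sin(yaw),0]);z=np.array([0,0,-1.]);return np.c_[np.cross(y,z),y,z]
E
python3 - <<'E'
import pickle
from h import *
d=pickle.load(open('v0.pkl','rb'));A,B=d['scene'],d['side']
np.set_printoptions(precision=4,suppress=True)
for nm,lo,hi,ba,bb in [('lid',(100,90,40),(130,255,255),(262,140,300,200),(195,200,255,255)),
  ('peg',(0,150,60),(8,255,255),(300,185,320,210),(218,165,236,190)),
  ('button',(50,150,50),(75,255,255),(185,175,212,197),(300,198,325,220)),]:
    ca,ua=blob(A,lo,hi,ba);cb,ub=blob(B,lo,hi,bb)
    print(nm,ua,ub,cv2.boundingRect(ca),cv2.boundingRect(cb),tri(A,ua,B,ub))
    if nm=='lid':
        for im,c in((A,ca),(B,cb)):
            P=np.array([onplane(im,p,.036)[:2] for p in c[:,0].astype(float)],np.float32)
            print(cv2.minAreaRect(P*1000))
cv2.imwrite('pics/ca.png',cv2.resize(A['frame'][170:310,250:450,::-1],None,fx=4,fy=4,interpolation=cv2.INTER_CUBIC))
cv2.imwrite('pics/cb.png',cv2.resize(B['frame'][90:240,140:340,::-1],None,fx=4,fy=4,interpolation=cv2.INTER_CUBIC))
E
```

```text
lid (279.15597043951766, 167.31583041618046) (222.794188034188, 224.81982905982903) (270, 149, 19, 37) (202, 207, 43, 36) (array([0.4425, 0.0389, 0.0321]), np.float64(0.0036789527760383335))
((443.2793884277344, 37.826995849609375), (140.7811279296875, 38.182960510253906), 11.035573959350586)
((442.8561706542969, 38.61247634887695), (143.56248474121094, 41.578392028808594), 10.49512767791748)
peg (308.7420634920635, 196.5674603174603) (227.28014184397162, 175.39361702127658) (306, 191, 7, 14) (224, 169, 7, 15) (array([0.556 , 0.1526, 0.0817]), np.float64(0.0011410397036978276))Traceback (most recent call last):
  File "<stdin>", line 8, in <module>
  File "h.py", line 17, in blob
    c=max(c,key=cv2.contourArea);M=cv2.moments(c);return c,(M['m10']/M['m00'],M['m01']/M['m00'])
                                                            ~~~~~~~~^~~~~~~~~
ZeroDivisionError: float division by zero
```

Run:
```python
import pickle
from h import *
d=pickle.load(open('v0.pkl','rb'));A,B=d['scene'],d['side']
np.set_printoptions(precision=4,suppress=True)
print(cv2.cvtColor(A['frame'],cv2.COLOR_RGB2HSV)[184:188,198:202].tolist()[0],cv2.cvtColor(B['frame'],cv2.COLOR_RGB2HSV)[207:210,311:314].tolist()[0])
cv2.imwrite('pics/ca.png',cv2.resize(A['frame'][170:310,250:450,::-1],None,fx=4,fy=4,interpolation=cv2.INTER_CUBIC))
cv2.imwrite('pics/cb.png',cv2.resize(B['frame'][90:240,140:340,::-1],None,fx=4,fy=4,interpolation=cv2.INTER_CUBIC))
```

```text
[[68, 146, 157], [67, 142, 158], [67, 144, 159], [67, 145, 157]] [[66, 143, 198], [66, 144, 196], [66, 145, 194]]
```

View pics/ca.png

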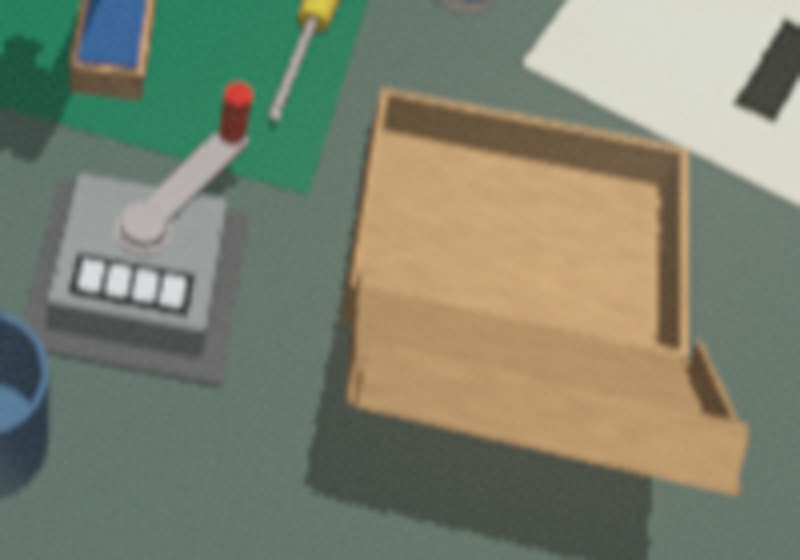

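View pics/cb.png

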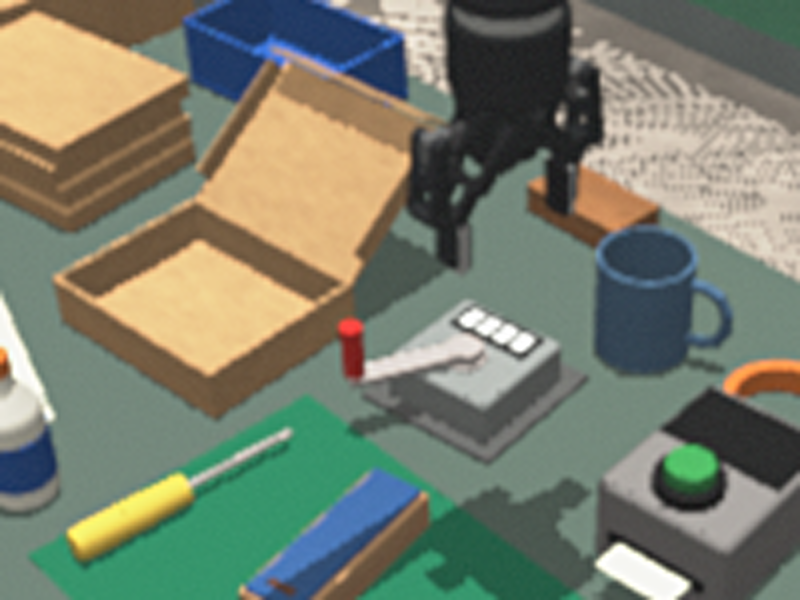

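The scene crop shows the carton rim corners at about (382,90), (688,150), (688,358) and (352,285), with the lever pivot at (143,222). The side crop shows the rim corners at (58,283), (215,383), (355,280) and (197,205), with the pivot at (480,352).

Run:
```python
import pickle
from h import *
d=pickle.load(open('v0.pkl','rb'));A,B=d['scene'],d['side']
np.set_printoptions(precision=4,suppress=True)
fa=lambda p:(250+p[0]/4-.4,170+p[1]/4-.4); fb=lambda p:(140+p[0]/4-.4,90+p[1]/4-.4)
a=[(382,90),(688,150),(688,358),(352,285)];b=[(215,383),(58,283),(197,205),(355,280)]
P=[onplane(A,fa(p),.045) for p in a];Q=[onplane(B,fb(p),.045) for p in b]
for R in(P,Q):
    R=np.array(R);print(R[:,:2].tolist(),np.linalg.norm(np.roll(R,-1,0)-R,axis=1),'c',R.mean(0)[:2],
     'yaw y-axis edges',[np.degrees(np.arctan2(*(v:=R[j]-R[i])[1::-1])) for i,j in((0,1),(3,2))],'x',[np.degrees(np.arctan2(*(v:=R[j]-R[i])[1::-1])) for i,j in((1,2),(0,3))])
for p,q in zip(a,b): print(tri(A,fa(p),B,fb(q)))
piv=tri(A,fa((143,222)),B,fb((480,352)));print('piv',piv)
print('pegtop',tri(A,fa((239,91)),B,fb((350,326))), 'peg bot', tri(A,fa((233,137)),B,fb((354,378))))
for lo in ((58,125,120),):
    ca,ua=blob(A,lo,(72,255,255),(188,174,212,197));cb,ub=blob(B,(58,120,140),(72,255,255),(300,196,325,220))
    print('btn',ua,ub,cv2.boundingRect(ca),cv2.boundingRect(cb),tri(A,ua,B,ub))
```

```text
[[0.4803297016728978, 0.23618493015659267], [0.46211206367634217, 0.43360132691985664], [0.6178530509996305, 0.44786227467185125], [0.6364898261568512, 0.2508942676403308]] [0.1983 0.1564 0.1978 0.1569] c [0.5492 0.3421] yaw y-axis edges [np.float64(95.27233793055255), np.float64(95.40513671744435)] x [np.float64(5.231890744076931), np.float64(5.3810383113945095)]
[[0.47701054195657633, 0.2257002051762116], [0.46016853579427475, 0.4233700383407091], [0.6119115909119196, 0.43710950982879027], [0.6402338631330509, 0.252983534707659]] [0.1984 0.1524 0.1863 0.1655] c [0.5473 0.3348] yaw y-axis edges [np.float64(94.86999403575325), np.float64(98.7447028763983)] x [np.float64(5.173699608925897), np.float64(9.489452890293466)]
(array([0.4791, 0.234 , 0.0404]), np.float64(0.00585180656572036))
(array([0.4619, 0.4321, 0.0414]), np.float64(0.005836212685511764))
(array([0.6161, 0.4475, 0.0395]), np.float64(0.004430998219643305))
(array([0.6382, 0.2507, 0.0474]), np.float64(0.0005005238305136957))
piv (array([0.6434, 0.1128, 0.0495]), np.float64(0.011785241609744946))
pegtop (array([0.5559, 0.1521, 0.0986]), np.float64(0.0003774948101101638)) peg bot (array([0.5552, 0.1524, 0.0485]), np.float64(0.0006166326334866146))
btn (198.88888888888886, 183.65160075329567) (312.3333333333333, 205.47417840375587) (193, 179, 13, 10) (306, 201, 13, 9) (array([ 0.6246, -0.1244,  0.098 ]), np.float64(0.00012970375183643133))
```

Run:
```python
import pickle
from h import *
d=pickle.load(open('v0.pkl','rb'));A,B=d['scene'],d['side']
np.set_printoptions(precision=4,suppress=True)
fa=lambda p:(250+p[0]/4-.4,170+p[1]/4-.4)
C=np.array([onplane(A,fa(p),.040) for p in ((80,178),(228,198),(207,330),(50,304))])[:,:2]
print('box',C,np.linalg.norm(np.roll(C,-1,0)-C,axis=1),C.mean(0),np.degrees(np.arctan2(*(C[1]-C[0])[::-1]))-90,np.degrees(np.arctan2(*(C[2]-C[3])[::-1]))-90)
print('pivot scene',onplane(A,fa((143,222)),.055))
print('screwdriver',onplane(A,fa((275,118)),.008),onplane(A,(336,155),.012))
print('glue',onplane(A,(367,170),0.0))
from cell import *
case=np.array([.443,.0382]);yc=np.radians(10.8-90);yk=np.radians(5.3)
car=np.array([.5485,.3405])-.005*np.array([np.cos(yk),np.sin(yk)])
try:
  effector.command_gripper(.85,40)
  bot.goto([*case,.12],rot(yc)); bot.move_linear([*case,.006],feed=.12)
  effector.command_gripper(0,40); s=monitor.get_state();print('grip',s['grip_width'],s['finger_force'],s['position'],s['time_s'])
  bot.move_linear([*case,.10],feed=.1)
  s=monitor.get_state();print('lift',s['grip_width'],s['finger_force'],s['wrist_force'])
  bot.move_linear([*case,.20],feed=.15)
  bot.goto([*car,.20],rot(yk)); s=monitor.get_state();print(s['position'],s['q'],s['time_s'],s['grip_width'])
except bot.MotionError as e: print('ERR',e)
for n in('scene','side'):
  cv2.imwrite(f'pics/{n}1.png',viewer.get_image(n)['frame'][:,:,::-1])
a=cv2.imread('pics/scene1.png');b=cv2.imread('pics/side1.png')
cv2.imwrite('pics/m1.png',np.hstack([cv2.resize(a[90:330,150:450],(400,320)),cv2.resize(b[60:300,100:400],(400,320))]))
```

```text
box [[0.6145 0.0669]
 [0.5969 0.1618]
 [0.6941 0.1757]
 [0.7096 0.0802]] [0.0964 0.0982 0.0967 0.096 ] [0.6538 0.1212] 10.527797574920271 9.256120033266086
pivot scene [0.6427 0.1181 0.055 ]
screwdriver [0.4992 0.1714 0.008 ] [0.3207 0.1799 0.012 ]
glue [ 0.3384  0.2796 -0.    ]
grip 0.5936105679815863 42.18599796295166 [0.4436 0.0383 0.0068] 3.175
lift 0.5989193491745799 41.87462568283081 [ 0.0908 -0.2344 -0.6636]
[0.5433 0.339  0.1994] [ 0.5401  0.4432  1.453  -0.0007  1.247   0.4492] 6.2917 0.5997053395422905
```

View pics/m1.png

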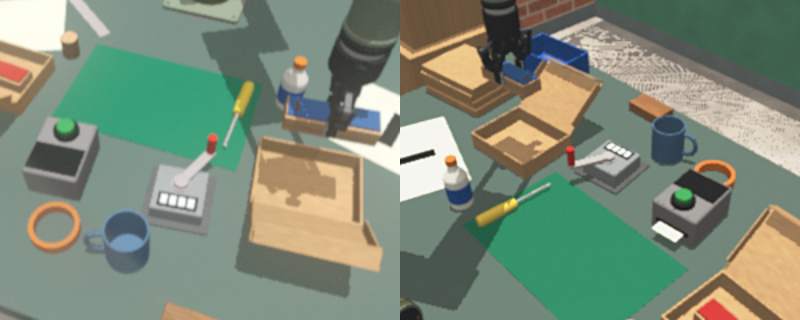

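The left panel (scene) shows the box gripped level over the carton at (330,115). In the right panel (side) it's at (512,73), aligned with the carton, and nothing else has moved. Next I lower it, release and check.

Run:
```python
from h import *
from cell import *
import pickle
np.set_printoptions(precision=4,suppress=True)
yk=np.radians(5.3);car=np.array([.5485,.3405])-.005*np.array([np.cos(yk),np.sin(yk)])
bot.move_linear([*car,.04],rot(yk),feed=.12)
for z in (.02,.014,.0115):
  bot.move_linear([*car,z],feed=.03); s=monitor.get_state();print(s['position'],s['wrist_force'])
effector.command_gripper(.8); s=monitor.get_state();print(s['grip_width'],s['finger_force'])
bot.move_linear([*car,.20],feed=.15)
peg=np.array([.556,.1525])
bot.goto([.50,.10,.25],rot(np.radians(69)))
d={n:viewer.get_image(n) for n in('scene','side')}
for n,box in(('scene',(340,195,430,270)),('side',(150,130,240,200))):
    c,u=blob(d[n],(100,90,40),(130,255,255),box)
    P=np.array([onplane(d[n],p,.040)[:2] for p in c[:,0].astype(float)],np.float32)*1000
    print(n,u,cv2.minAreaRect(P))
    cu,uu=blob(d[n],(0,150,60),(8,255,255),(300,185,320,210) if n=='scene' else (218,165,236,190));print('peg',uu)
print(monitor.get_state()['time_s'])
a,b=[d[n]['frame'][:,:,::-1] for n in('scene','side')]
cv2.imwrite('pics/m2.png',np.hstack([cv2.resize(a[90:330,150:450],(400,320)),cv2.resize(b[60:300,100:400],(400,320))]))
```

```text
[0.5436 0.3401 0.0201] [-0.5539  0.2863 -1.5736]
[0.5433 0.3399 0.0137] [ 0.0767 -0.3125 -1.5359]
[0.5434 0.34   0.0113] [-0.2707  0.4019 -0.8911]
0.8012528875785027 0.0
scene (379.28906882591093, 222.63022941970308) ((544.2354736328125, 337.4873962402344), (37.574344635009766, 139.28643798828125), 5.919810771942139)
peg (308.5566343042071, 196.6990291262136)
side (189.5578231292517, 162.41372912801484) ((542.6778564453125, 339.35711669921875), (40.97089385986328, 142.97274780273438), 5.665739059448242)
peg (227.29078014184395, 175.63829787234042)
12.4333
```

View pics/m2.png

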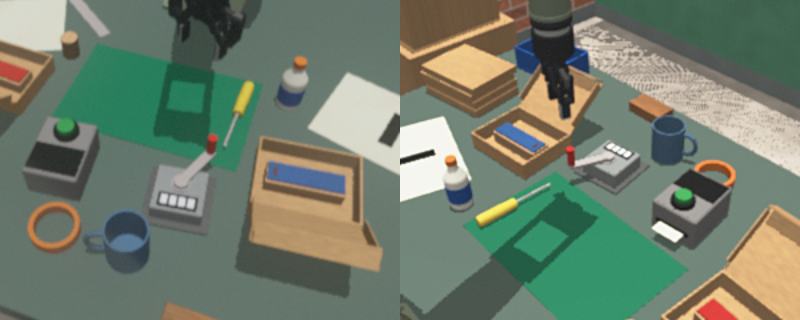

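The blue lid now lies flat in the carton, centred at (305,178) in the left panel and (520,137) in the right. It sits within 5 mm of the carton centre and within about 1 degree of straight. Next I straddle the peg and swing the lever in an arc.

Run:
```python
from h import *
from cell import *
np.set_printoptions(precision=3,suppress=True)
piv=np.array([.641,.120]);a0=159
def pose(deg,z):
    a=np.radians(a0+deg);return [*(piv+.09*np.array([np.cos(a),np.sin(a)])),z],rot(a-np.pi/2)
effector.command_gripper(.47)
try:
  bot.goto(*pose(0,.16)); print(monitor.get_state()['q'],pose(0,0)[0])
  bot.move_linear(pose(0,.057)[0],feed=.08); print('down',monitor.get_state()['wrist_force'])
  done=0
  for g in [6,12,18,24,30,36,42,48,54,58,60,62,63.5,65,66.5,68,69,70,71,72,73,74]:
    bot.move_linear(*pose(g,.057),feed=.06);done=g;s=monitor.get_state()
    a=np.radians(a0+g);ft=s['wrist_force'][:2]@[-np.sin(a),np.cos(a)]
    print(g,round(ft,1),s['wrist_force'])
    if ft<-16: break
  bot.hold(.3);s=monitor.get_state();print('hold',s['wrist_force'],s['position'],pose(done,0)[0],s['time_s'])
  im=viewer.get_image('scene');cv2.imwrite('pics/l.png',cv2.resize(im['frame'][150:290,220:400,::-1],None,fx=3,fy=3))
except bot.MotionError as e: print('ERR',e)
```

```text
[ 0.247  0.376  1.667 -0.     1.1   -0.958] [np.float64(0.5569777616152518), np.float64(0.15225311545907702), 0]
down [0.095 0.041 0.483]
6 0.3 [-0.226 -0.234 -0.801]
12 -2.0 [-0.131  2.013  1.124]
18 -3.3 [-0.294  3.353  0.721]
24 -3.1 [-0.107  3.053  1.983]
30 -3.0 [-0.82   2.875  2.737]
36 -3.1 [-1.78   2.694  2.055]
42 -3.5 [-2.3    2.907  2.997]
48 -3.0 [-1.04   2.885  3.367]
54 -4.0 [-2.452  3.178  3.219]
58 -3.9 [-2.494  3.018  2.693]
60 -4.3 [-3.478  2.767  2.361]
62 -4.6 [-3.101  3.353  2.586]
63.5 -4.8 [-4.201  2.67   3.699]
65 -5.2 [-3.937  3.478  4.202]
66.5 -6.9 [-5.416  4.385  3.858]
68 -13.3 [-8.741 10.194  4.62 ]
69 -16.5 [-10.265  13.325   5.421]
hold [-9.754 14.057  5.969] [0.578 0.056 0.057] [np.float64(0.5807782454277028), np.float64(0.0531169657070345), 0] 19.875
```

View pics/l.png

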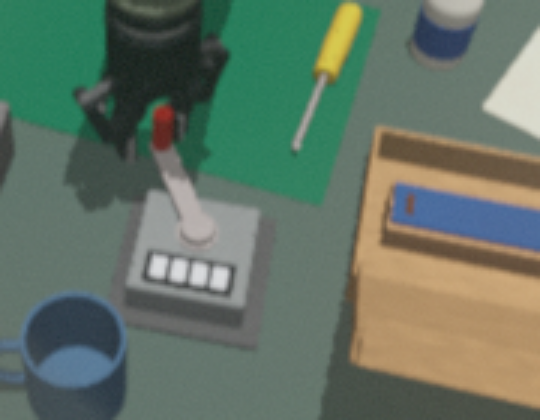

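The lever is at its stop: the force jumped from 5 to 16 N and the peg in the picture has swung to (165,128). Next I let it swing back under guidance, lift off, then press the button.

Run:
```python
from h import *
from cell import *
np.set_printoptions(precision=3,suppress=True)
piv=np.array([.641,.120]);a0=159
def pose(deg,z):
    a=np.radians(a0+deg);return [*(piv+.09*np.array([np.cos(a),np.sin(a)])),z],rot(a-np.pi/2)
for g in (58,46,34,22,10,0): bot.move_linear(*pose(g,.057),feed=.1)
bot.hold(.4);s=monitor.get_state();print('back',s['wrist_force'],s['finger_force'])
bot.move_linear(pose(0,.18)[0],feed=.1)
im=[viewer.get_image(n) for n in('scene','side')]
for i,b in zip(im,((295,180,325,215),(215,160,240,195))):
    print('peg',blob(i,(0,150,60),(8,255,255),b)[1])
effector.command_gripper(0)
b=[.6246,-.1244];R=rot(0)
bot.goto([*b,.18],R);bot.move_linear([*b,.108],feed=.1)
f0=monitor.get_state()['wrist_force'][2]
for z in np.arange(.106,.078,-.001):
    bot.move_linear([*b,z],feed=.02);s=monitor.get_state();f=s['wrist_force'][2]-f0;print(round(z,3),s['position'][2].round(4),round(f,1))
    if f>16: break
bot.hold(.2);print('t',monitor.get_state()['time_s'])
bot.move_linear([*b,.20],feed=.12);bot.hold(.5)
im=[viewer.get_image(n)['frame'][:,:,::-1] for n in('scene','side')]
cv2.imwrite('pics/f.png',np.hstack([cv2.resize(im[0][90:330,150:450],(400,320)),cv2.resize(im[1][60:300,100:400],(400,320))]))
```

```text
back [ 0.511 -0.446 -0.726] 0.0
peg (308.54, 197.39333333333332)
peg (227.57608695652175, 176.18115942028984)
0.106 0.1064 0.2
0.105 0.105 0.3
0.104 0.1039 0.9
0.103 0.1029 0.7
0.102 0.1019 -0.5
0.101 0.1009 0.6
0.1 0.0999 1.2
0.099 0.0991 0.1
0.098 0.0981 2.3
0.097 0.0971 2.8
0.096 0.0961 3.5
0.095 0.0951 2.8
0.094 0.0941 4.5
0.093 0.0931 3.4
0.092 0.0921 4.7
0.091 0.0911 6.0
0.09 0.091 9.2
0.089 0.0909 13.8
0.088 0.0908 18.1
t 31.2917
```

View pics/f.png

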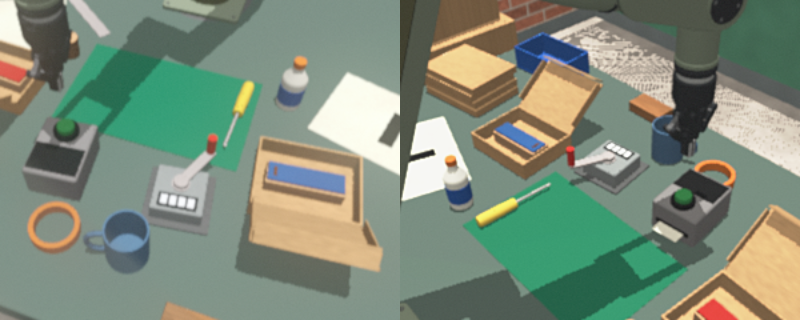

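The picture shows the lever back at rest with its peg at (212,143), the button up at (66,128), and the box in the carton at (305,178). The button hit a firm stop after about 8 mm of travel.

```bash
python3 -c "
from cell import job
print(job.sign_off())"
```

```text
the job is handed in; nothing more can be done
None
```

I handed the job in after about 32 s of robot time: the blue-lidded box lies flat and straight in the carton, the lever reached its stop and sprang back, and the green button was pressed to its stop and released; the sign-off gave no verdict.

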